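# Make up two engraving kits on their bench stands

## Robot

A 6-joint arm with a two-finger parallel gripper is mounted at the origin on the work surface. World frame = base frame: x ahead of the robot, y to its left, z up, the work surface at z = 0. Lengths are in m, angles in rad, forces in N, time in s.
With the tool pointing down it reaches from about 0.35 to 0.975 m from the base axis. Payload 4.9 kg.
Tool frame: the origin (TCP) lies on the centre line of the jaws, within the pads' length; the fingertips stand manip.tip_reach ahead of it and the grasp point (between the pads) is the TCP (manip.tip_reach is the distance from the TCP to the fingertips, in m); z points along the fingers, y is the line along which they close (so a half turn about z gives the same grasp; the last joint's range is limited). The gripper opens to 85 mm and grips with 20 to 120 N. Pads are 22 mm wide; open, the fingers measure 114 mm over their backs; the gripper's body (76 mm by 85 mm) begins 54 mm behind the grasp point. The pads swing forward as they close: fully open they stand 13 mm farther back than shut.
Start: joints at [-1.457, 0.053, 1.613, -0, 1.476, -0.119], TCP at [0.144, -0.608, 0.25] pointing down, gripper open.
Joint ranges: [-3.01, 3.01], [-1.01, 2.22], [0.06, 2.58], [-1.02, 4.17], [0.09, 2.62], [-3.14, 3.14]. Speed limits (rad/s): [2.57, 2.57, 3.14, 3.14, 3.14, 3.14].

## Interface

Orientations are given as a unit quaternion [w, x, y, z].
In Python, from plant import manip gives the robot as it stands. The module is installed in compiled form; this text tells all that it offers.
- The arm moves only by the tool move_arm, never from a script. Its argument "rows" is a list of rows, each a list of 7 numbers: the shift along the tool's x, y, z in cm, then the turn, a rotation vector about the tool's x, y, z in degrees, then the opening, from -1 (shut) to 1 (fully open). In form: [[tx, ty, tz, ax, ay, az, jaw], ...]. A call has 1 to 20 rows; each row shifts and turns the commanded pose from where the row before left it, along the tool's axes as they then stand; what a row does not reach is not made up. A row lasts 1/12 s, in which the tool goes at most 41.7 mm and 7.16 degrees, less where a joint would pass 70% of its speed; a pose out of reach is approached as far as the arm can. A call is refused whole if a number of a shift passes 4.17 or a number of a turn 7.16, either way. A call with a gripper value outside its range is refused whole. The fingers move at their own pace and stop on an object; the grip force is fixed at half the most. Time passes only in rows, so rows that do not move let the fingers close. It gives the time, the measured TCP pose, the force, the opening and the grip force at its end, in the units of the state.
- manip.state(): the state, without advancing time (a new reading comes with each control period).
- manip.grab_frame(name): name is "scene" or "top"; returns a dict with "img" (480x640x3 uint8, blue, green, red), "mtx" (3x3 intrinsics, pixels), "R" (3x3) and "t" (3): a world point X has camera coordinates R X + t. Camera axes: x right, y down, z forward; pixel columns grow to the right and rows downward; lengths in m; the calibration is good to about 2 mm. A picture is of the moment at which its call begins. There is no depth.
- manip.job_done(): hands the job in; it is judged then, once.
The state is a dict: "time": time; "joint_pos": joint angles; "joint_vel": joint speeds; "joint_efforts": joint torques, N m; "tool_pos": TCP position; "tool_rot": TCP orientation; "contact_force": force on the tool from outside, world axes, zero at the start; "ft_torque": the same for the moment, N m; "gripper_width": opening from 0.0 (shut) to 1.0 (fully open); "grasp_force": force on a finger pad.
Only numpy, scipy, OpenCV 4.12 (cv2) and the standard library are available. Lean on these libraries where they do the work, as an engineer would, in place of code of your own. Each camera call takes 0.05 s, during which the arm holds its last target. There are 200 camera calls.

## Task

Make up two engraving kits: the blue stand gets the copper-faced block and the red-handled graver, the yellow stand gets the grey zinc-faced block and the wooden-handled graver. Lay each block face up on its stand's sloping board, its long side running up the slope, so that it sits flat and square against the lip at the bottom; lay each graver flat in the tray in front of the board, lengthwise along the tray, wholly inside. Leave the black-faced block and the green-handled graver where they lie.

Things in the scene. Friction and masses are not known exactly. Their poses are not given: they have to be found in the camera images.
- copper_block: Copper-faced printing block, 70 x 44 x 16 mm: a brown wooden block whose whole top is a shiny orange-brown copper plate. Loose, about 0.16 kg, starts flat on the bench, face up. Origin: centre of the underside; x along the 70 mm length, y along the 44 mm width, z up out of the copper face.
- zinc_block: Zinc-faced printing block, 70 x 44 x 16 mm: a brown wooden block whose whole top is a pale grey metal plate. Loose, about 0.16 kg, starts flat on the bench, face up. Origin: centre of the underside; x along the 70 mm length, y along the 44 mm width, z up out of the grey face.
- black_block: Spare black-faced printing block, 70 x 44 x 16 mm: a brown wooden block whose whole top is a black plate. Loose, about 0.16 kg, starts flat on the bench, face up. Origin: centre of the underside; x along the 70 mm length, y along the 44 mm width, z up out of the black face.
- red_graver: Red-handled graver: 113 mm long, loose, 0.06 kg, lying on the bench: a red handle 50 mm long, 20 x 20 mm rounded square section; brass ferrule 10 mm long, 14 mm across; 6 x 6 mm steel blade. Origin: on the long axis at mid-length, 10 mm above the bench; x points along the tool to the blade tip. The handle spans x = -56.5 to -6.5 mm (its middle, to grip, at -31.5 mm).
- wood_graver: Wooden-handled graver: 113 mm long, loose, 0.06 kg, lying on the bench: a pale wooden handle 50 mm long, 20 x 20 mm rounded square section; brass ferrule 10 mm long, 14 mm across; 6 x 6 mm steel blade. Origin: on the long axis at mid-length, 10 mm above the bench; x points along the tool to the blade tip. The handle spans x = -56.5 to -6.5 mm (its middle, to grip, at -31.5 mm).
- green_graver: Spare green-handled graver: 113 mm long, loose, 0.06 kg, lying on the bench: a green handle 50 mm long, 20 x 20 mm rounded square section; brass ferrule 10 mm long, 14 mm across; 6 x 6 mm steel blade. Origin: on the long axis at mid-length, 10 mm above the bench; x points along the tool to the blade tip. The handle spans x = -56.5 to -6.5 mm (its middle, to grip, at -31.5 mm).
- blue_stand: Blue stand, fixed, 180 (x) x 170 (y) mm. Origin: centre of its underside on the bench; z up, +x from the tray (front) to the sloping board (back). The tool tray is the cork-floored well in front: inside x from -85 to -15 mm (middle -50 mm), y from -80 to +80 mm, floor 6 mm above the bench, walls 5 mm thick rising 9 mm above the floor.
- yellow_stand: Yellow stand, fixed, 180 (x) x 170 (y) mm. Origin: centre of its underside on the bench; z up, +x from the tray (front) to the sloping board (back). The tool tray is the cork-floored well in front: inside x from -85 to -15 mm (middle -50 mm), y from -80 to +80 mm, floor 6 mm above the bench, walls 5 mm thick rising 9 mm above the floor.
- blue_board: Sloping board of the blue stand, light wood with blue edges, 95 mm long, 110 mm wide, rising at 22 degrees away from the tray. Origin: on its surface at the middle of the foot of the lip; x up the slope, y along the lip, z out of the board. The lip, on the -x side, is 6 mm thick and stands 10 mm proud. Polished and slippery: a block let go on it slides down to the lip.
- yellow_board: Sloping board of the yellow stand, light wood with yellow edges, 95 mm long, 110 mm wide, rising at 22 degrees away from the tray. Origin: on its surface at the middle of the foot of the lip; x up the slope, y along the lip, z out of the board. The lip, on the -x side, is 6 mm thick and stands 10 mm proud. Polished and slippery: a block let go on it slides down to the lip.
Not all that is in view belongs to the job. What is meant by the wood_graver is not pink or purple, and is the larger of those in its own colour.

How it is judged:
By the outcome, as a careful person would: the job done as asked, in the order asked, and still so for the second after the job is handed in, with the robot touching nothing.
It also fails if it takes over 128 s, if anything falls off the work surface, if the arm or the gripper's body presses on something with over 40 N, if the wrist force passes 120 N, or if a joint passes its speed limit or range.

## Working session

There is one attempt and no reset: what is moved stays moved. The work goes in short steps, Python scripts to look and compute and a tool call to move; the robot and the scene stay as the last step left them, time stands still between calls to the robot, and variables do not carry over. Pictures are saved under pics/ and viewed, at most 14 in all, crops included, and the job is handed in when it is done.

Besides the shell and the picture viewer there is one more tool, called after "Call:" as name(argument=value, ...), one argument or row to a line, values as JSON. move_arm: Moves the arm, as the interface text tells. Its arguments: {"type":"object","properties":{"rows":{"type":"array","items":{"type":"array","items":{"type":"number"}}}},"required":["rows"]}

```bash
mkdir -p pics; python3 - <<'E'
from plant import manip
import cv2
print(manip.state(), manip.tip_reach)
for n in("top","scene"):
    f=manip.grab_frame(n); cv2.imwrite(f"pics/{n}0.png",f["img"]); print(n,f["mtx"],f["R"],f["t"])
E
```

```text
{'time': 0.0, 'joint_pos': array([-1.45699628e+00,  5.33432627e-02,  1.61427326e+00,  1.51049534e-05,
        1.47599702e+00, -1.19023325e-01]), 'joint_vel': array([ 0.0008425 ,  0.00021386, -0.00060054,  0.00094753,  0.00026925,
        0.00142823]), 'joint_efforts': array([ 2.30477781e-03, -3.93685877e+01, -3.70173490e+01,  1.32105820e-04,
        7.12530789e-03,  7.72292651e-06]), 'tool_pos': array([ 0.14412787, -0.60756419,  0.24908379]), 'tool_rot': array([-1.01042210e-03,  9.93231385e-01,  1.16148159e-01,  1.01567276e-05]), 'contact_force': array([ 0.12559035, -0.76749276, -0.90801456]), 'ft_torque': array([-0.00325199,  0.01758258, -0.04526913]), 'grasp_force': 0.0, 'gripper_width': 1.0003396133117042} 0.019
top [[472.28785229   0.         325.29546399]
 [  0.         472.28785229 236.32821691]
 [  0.           0.           1.        ]] [[ 0.02633031 -0.99944753  0.02028193]
 [-0.99281303 -0.02851418 -0.11622922]
 [ 0.11674333 -0.01707581 -0.99301531]] [0.01317598 0.4931878  0.82175882]
scene [[499.89760707   0.         316.14041667]
 [  0.         499.89760707 238.11056131]
 [  0.           0.           1.        ]] [[-0.53545261  0.84455151  0.00482117]
 [ 0.44610518  0.28767228 -0.84748736]
 [-0.71713365 -0.45163857 -0.53079368]] [ 0.22574442 -0.1814455   1.54911501]
```

View pics/top0.png

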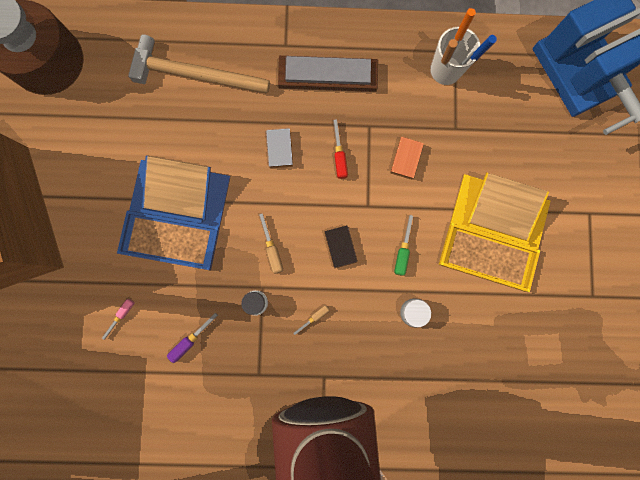

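View pics/scene0.png

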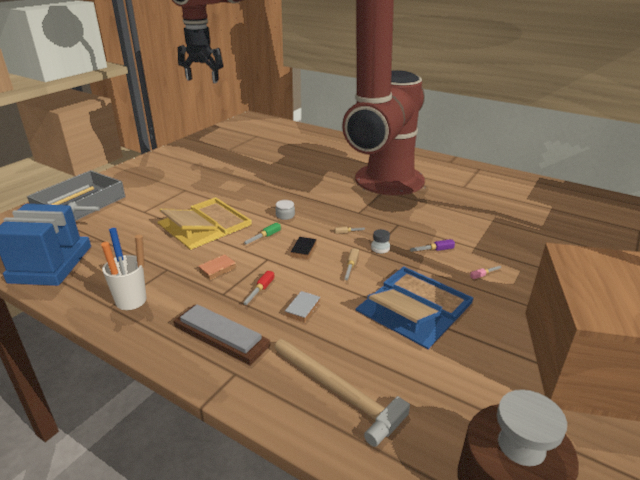

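The pictures show these candidates, with top-view pixels:
- **Copper block:** (407,157) is the only orange block. The pencil at (465,25) is no match.
- **Zinc block:** (279,147). The grey whetstone at (328,70) and hammer head are not it.
- **Red graver:** (340,150).
- **Wood graver:** the larger pale one at (272,245). The small pale one at (313,319), pink at (118,318) and purple at (190,338) are not it.
- **Stands:** blue (175,212), yellow (495,232). The vise at (590,50) is also blue, but it isn't a stand.

```bash
cat > h.py <<'E'
import numpy as np, cv2
from plant import manip
def ray(f,uv,z):
    uv=np.atleast_2d(uv).astype(float)
    d=np.c_[uv,np.ones(len(uv))]@np.linalg.inv(f["mtx"]).T@f["R"]
    c=-f["R"].T@f["t"]; return c+d*((z-c[2])/d[:,2])[:,None]
def tri(fs,uvs):
    A=np.zeros((3,3));b=np.zeros(3)
    for f,uv in zip(fs,uvs):
        d=f["R"].T@np.linalg.inv(f["mtx"])@np.r_[uv,1.];d/=np.linalg.norm(d);P=np.eye(3)-np.outer(d,d)
        A+=P;b+=P@(-f["R"].T@f["t"])
    return np.linalg.solve(A,b)
def mask(img,lo,hi):
    return cv2.inRange(cv2.cvtColor(img,cv2.COLOR_BGR2HSV),np.array(lo),np.array(hi))
E
python3 - <<'E'
from h import *
t=manip.grab_frame("top");s=manip.grab_frame("scene")
T=t["img"];S=s["img"]
def c(i,x,y,w): return cv2.resize(i[y:y+w*3//4,x:x+w],(400,300),interpolation=cv2.INTER_CUBIC)
cv2.imwrite("pics/stands.png",np.vstack([np.hstack([c(T,100,145,170),c(T,425,165,170)]),np.hstack([c(S,345,255,140),c(S,145,185,120)])]))
cv2.imwrite("pics/objs.png",cv2.resize(T[110:350,90:450],(800,533),interpolation=cv2.INTER_CUBIC))
hsv=cv2.cvtColor(T,cv2.COLOR_BGR2HSV)
for n,p in dict(cop=(407,157),zinc=(279,147),red=(341,165),wood=(274,260),swood=(320,313),black=(341,246),bench=(300,200),blade=(265,225),rblade=(337,132),green=(401,262)).items(): print(n,hsv[p[1],p[0]])
E
```

```text
cop [ 10 165 226]
zinc [  0   6 169]
red [  2 211 227]
wood [ 16 128 221]
swood [ 16 133 201]
black [ 6 93 55]
bench [ 13 142 191]
blade [ 15  20 175]
rblade [ 17  23 177]
green [ 62 140 162]
```

View pics/stands.png

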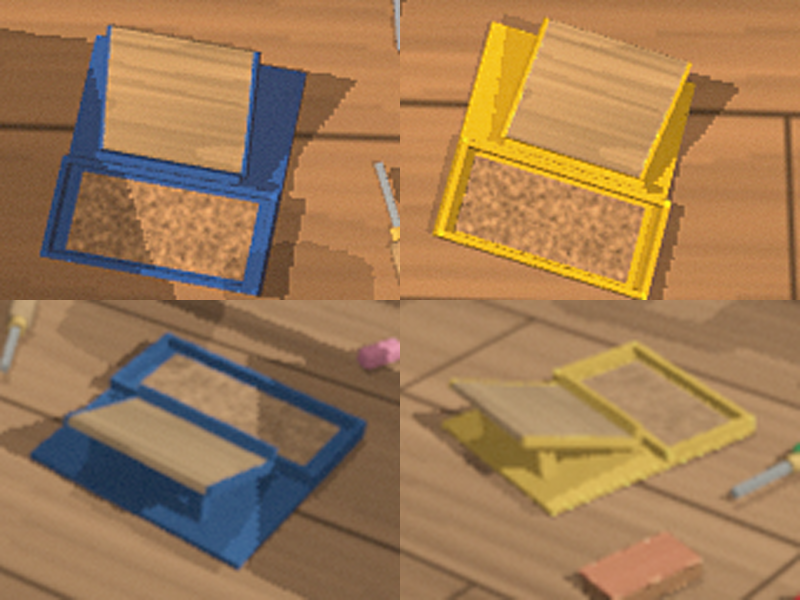

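View pics/objs.png

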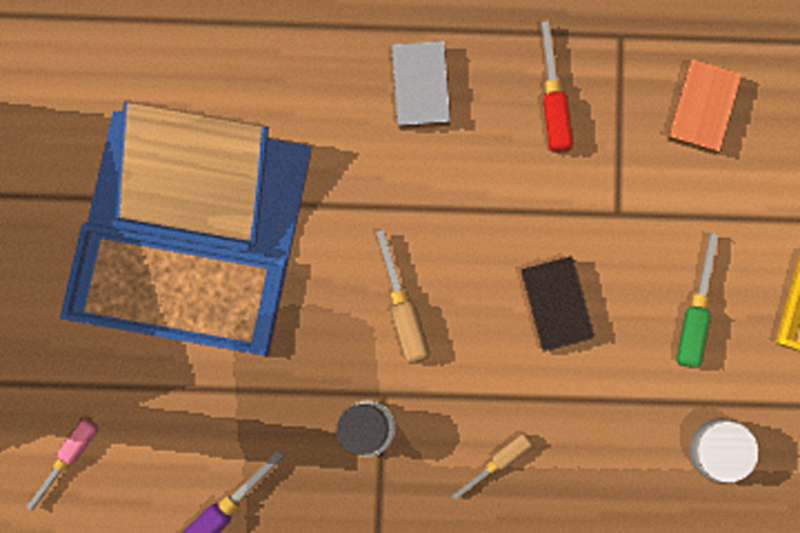

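Crops show both stands clearly. The blue tray rim corners are at crop (41,255), (262,296), (280,193) and (63,157). The larger pale-handled graver, from tip (379,231) to butt (416,361), is confirmed against the small one at (492,467).

```bash
cat > m.py <<'E'
from h import *
t=manip.grab_frame("top");s=manip.grab_frame("scene")
T=t["img"]
for n,lo,hi,(x,y),z in [("cop",(5,140,190),(11,255,255),(407,157),.016),("zinc",(0,0,120),(179,40,255),(279,147),.016),("red",(0,180,100),(6,255,255),(341,165),.012),("rbot",(0,180,100),(6,255,255),(341,165),.012)]:
    m=mask(T,lo,hi); w=np.zeros_like(m); w[y-32:y+32,x-28:x+28]=m[y-32:y+32,x-28:x+28]
    c=max(cv2.findContours(w,0,1)[0],key=cv2.contourArea)[:,0]
    r=cv2.minAreaRect((ray(t,c,z)[:,:2]*1000).astype(np.float32)); print(n,np.round(r[0],1),np.round(r[1],1),round(r[2],1))
o=lambda p:np.array(p)/2.2222+[90,110]
for n,a,b in [("red",(545,22),(560,150)),("wood",(379,231),(416,361))]:
    a,b=ray(t,[o(a),o(b)],.010)[:,:2]; d=a-b; L=np.linalg.norm(d); print(n,"tip",a,"butt",b,"L",L,"yaw",np.degrees(np.arctan2(d[1],d[0])),"handle",b+d/L*.025)
M=np.array([[-90,85],[-90,-85],[-10,-85],[-10,85]])/1000
def stand(n,org,rim,bt,so,sc,bs):
    W=ray(t,np.array(rim)/2.353+org,.015)[:,:2]
    A,B=M-M.mean(0),W-W.mean(0); th=np.arctan2((A[:,0]*B[:,1]-A[:,1]*B[:,0]).sum(),(A*B).sum())
    R=np.array([[np.cos(th),-np.sin(th)],[np.sin(th),np.cos(th)]]); c=W.mean(0)-R@M.mean(0)
    print(n,"origin",c,"yaw",np.degrees(th),"res mm",np.round(1000*np.linalg.norm(W-(M@R.T+c),axis=1),1))
    for p,q in zip(bt,bs):
        X=tri([t,s],[np.array(p)/2.353+org,np.array(q)/sc+so]); print("  board back corner",X,"stand frame",R.T@(X[:2]-c))
stand("blue",(100,145),[(41,255),(262,296),(280,193),(63,157)],[(110,26),(258,53)],(345,255),2.857,[(207,188),(68,118)])
stand("yellow",(425,165),[(33,235),(248,300),(268,203),(64,140)],[(147,18),(290,63)],(145,185),3.333,[(125,143),(50,82)])
E
python3 m.py
```

```text
cop [ 648.6 -122.4] [44.2 70. ] 74.5
zinc [659.4 117.2] [69.1 43.2] 6.6
red [631.5   1.4] [50.6 20.5] 8.8
rbot [631.5   1.4] [50.6 20.5] 8.8
red tip [0.7175253  0.01340235] butt [ 0.60637901 -0.00187965] L 0.11219195900818045 yaw 7.828765955276337 handle [0.631146   0.00152568]
wood tip [0.53295901 0.14696816] butt [0.42613675 0.11220137] L 0.1123375514608477 yaw 18.028198091739405 handle [0.44990936 0.11993849]
blue origin [0.52773214 0.30344727] yaw -8.228908410629886 res mm [1.7 1.9 0.2 1.3]
  board back corner [0.62356296 0.34730116 0.05300553] stand frame [0.08856742 0.05711848]
  board back corner [0.6062689  0.23706474 0.05081676] stand frame [ 0.08722937 -0.05445824]
yellow origin [ 0.51082149 -0.28991442] yaw -15.527863088355366 res mm [1.7 1.9 2.1 2. ]
  board back corner [ 0.61301876 -0.26022403  0.04961711] stand frame [0.09051879 0.05596563]
  board back corner [ 0.58143253 -0.36909679  0.05222123] stand frame [ 0.08923143 -0.05738918]
```

```bash
cat > go.py <<'E'
# usage: go.py x y z yaw [tilt]  -> shift (cm, tool axes now), turn (deg, tool axes now)
import sys, numpy as np
from scipy.spatial.transform import Rotation as Ro
from plant import manip
a=[float(v) for v in sys.argv[1:]]; s=manip.state(); q=s["tool_rot"]
R=Ro.from_quat([q[1],q[2],q[3],q[0]])
c,n=np.cos(np.radians(a[3])),np.sin(np.radians(a[3]))
G=Ro.from_matrix(np.array([[c,n,0],[n,-c,0],[0,0,-1.]]))*Ro.from_euler("y",a[4] if len(a)>4 else 0,degrees=True)
d=np.array(a[:3])-s["tool_pos"]
print("t",round(s["time"],1),"shift",np.round(R.inv().apply(d)*100,2),"turn",np.round((R.inv()*G).as_rotvec(degrees=True),2),"shift after turn",np.round(G.inv().apply(d)*100,2),"pos",s["tool_pos"].round(4),"F",s["contact_force"].round(1),"w",round(s["gripper_width"],3),"g",s["grasp_force"])
E
python3 go.py .6486 -.1224 .13 -15.5
```

```text
t 0.3 shift [ 60.28 -35.6   12.02] turn [-4.000e-02  1.000e-02  2.884e+01] shift after turn [ 35.63 -60.27  11.99] pos [ 0.1442 -0.6079  0.2499] F [ 0.2 -0.2 -0.1] w 1.0 g 0.0
```

Call:
move_arm(
  rows=[
    [3,-1.8,0.6,0,0,0,1],
    [3,-1.8,0.6,0,0,0,1],
    [3,-1.8,0.6,0,0,0,1],
    [3,-1.8,0.6,0,0,0,1],
    [3,-1.8,0.6,0,0,0,1],
    [3,-1.8,0.6,0,0,0,1],
    [3,-1.8,0.6,0,0,0,1],
    [3,-1.8,0.6,0,0,0,1],
    [3,-1.8,0.6,0,0,0,1],
    [3,-1.8,0.6,0,0,0,1],
    [3,-1.8,0.6,0,0,0,1],
    [3,-1.8,0.6,0,0,0,1],
    [3,-1.8,0.6,0,0,0,1],
    [3,-1.8,0.6,0,0,0,1],
    [3,-1.8,0.6,0,0,0,1],
    [3,-1.8,0.6,0,0,0,1],
    [3,-1.8,0.6,0,0,0,1],
    [3,-1.8,0.6,0,0,0,1],
    [3,-1.8,0.6,0,0,0,1],
    [3,-1.8,0.6,0,0,0,1],
  ],
)

```text
time: 1.97
tool_pos: [0.646, -0.1179, 0.13]
tool_rot: [0.0, 0.993, 0.116, 0.0]
contact_force: [0.9, -0.4, 0.5]
gripper_width: 1.0
grasp_force: 0.0
```

Call:
move_arm(
  rows=[
    [0,0,0,0,0,7,0.6],
    [0,0,0,0,0,7,0.6],
    [0,0,0,0,0,7,0.6],
    [0,0,0,0,0,7,0.6],
    [0,0,0,0,0,0.8,0.6],
    [0,0,0,0,0,0,0.6],
  ],
)

```text
time: 2.47
tool_pos: [0.6449, -0.1194, 0.1302]
tool_rot: [-0.0, 0.991, -0.133, -0.0]
contact_force: [-0.2, 1.1, -0.2]
gripper_width: 0.801
grasp_force: 0.0
```

```bash
python3 go.py .6486 -.1224 .018 -15.5
```

```text
t 2.5 shift [ 0.43  0.19 11.22] turn [-0.    0.01  0.17] shift after turn [ 0.43  0.19 11.22] pos [ 0.6449 -0.1194  0.1302] F [-0.2  1.1 -0.2] w 0.801 g 0.0
```

Call:
move_arm(
  rows=[
    [0.4,0.2,2.8,0,0,0,0.6],
    [0,0,2.8,0,0,0,0.6],
    [0,0,2.8,0,0,0,0.6],
    [0,0,1.6,0,0,0,0.6],
    [0,0,0.8,0,0,0,0.6],
    [0,0,0.4,0,0,0,0.6],
    [0,0,0,0,0,0,0.6],
    [0,0,0,0,0,0,-1],
    [0,0,0,0,0,0,-1],
    [0,0,0,0,0,0,-1],
    [0,0,0,0,0,0,-1],
    [0,0,0,0,0,0,-1],
    [0,0,0,0,0,0,-1],
    [0,0,0,0,0,0,-1],
  ],
)

```text
time: 3.63
tool_pos: [0.65, -0.1229, 0.0208]
tool_rot: [0.0, 0.991, -0.134, 0.002]
contact_force: [0.3, 0.0, 7.2]
gripper_width: 0.498
grasp_force: 63.3
```

```bash
python3 go.py .6486 -.1224 .018 -15.5
```

```text
t 3.6 shift [-0.15 -0.01  0.28] turn [ 0.01 -0.23  0.05] shift after turn [-0.14 -0.01  0.28] pos [ 0.65   -0.1229  0.0208] F [0.3 0.  7.2] w 0.498 g 63.301065266132355
```

Call:
move_arm(
  rows=[
    [0,0,-1,0,0,0,-1],
    [0,0,-3,0,0,0,-1],
    [0,0,-3.5,0,0,0,-1],
    [0,0,-3.5,0,0,0,-1],
    [-1.7,-3.2,0,0,0,0,-1],
    [-1.7,-3.2,0,0,0,0,-1],
    [-1.7,-3.2,0,0,0,0,-1],
    [-1.7,-3.2,0,0,0,0,-1],
    [-1.7,-3.2,0,0,0,0,-1],
    [-1.7,-3.2,0,0,0,0,-1],
    [-1.7,-3.2,0,0,0,0,-1],
    [-1.7,-3.2,0,0,0,0,-1],
    [-1.7,-3.2,0,0,0,0,-1],
    [-1.7,-3.2,0,0,0,0,-1],
    [-1.7,-3.2,0,0,0,0,-1],
    [-1.7,-3.2,0,0,0,0,-1],
  ],
)

```text
time: 4.97
tool_pos: [0.5528, 0.3036, 0.1283]
tool_rot: [0.0, 0.991, -0.134, -0.0]
contact_force: [0.5, 0.2, -1.1]
gripper_width: 0.499
grasp_force: 62.5
```

Call:
move_arm(
  rows=[
    [0,0,0,0,0,-6,-1],
    [0,0,0,0,0,-1.3,-1],
    [0,0,0,0,7,0,-1],
    [0,0,0,0,7,0,-1],
    [0,0,0,0,7,0,-1],
    [0,0,0,0,1,0,-1],
    [0,0,0,0,0,0,-1],
  ],
)

```text
time: 5.55
tool_pos: [0.5521, 0.3011, 0.1269]
tool_rot: [0.014, 0.98, -0.07, 0.188]
contact_force: [0.4, 0.9, -1.5]
gripper_width: 0.497
grasp_force: 62.5
```

```bash
python3 go.py .5542 .2996 .051 -8.2 22
```

```text
t 5.5 shift [-2.6   0.1   7.13] turn [0.09 0.22 0.04] shift after turn [-2.63  0.12  7.12] pos [0.5521 0.3011 0.1269] F [ 0.4  0.9 -1.5] w 0.497 g 62.541123032569885
```

Call:
move_arm(
  rows=[
    [-2.6,0.1,0,0,0,0,-1],
    [0,0,3,0,0,0,-1],
    [0,0,2,0,0,0,-1],
    [0,0,1,0,0,0,-1],
    [0,0,0,0,0,0,-1],
    [0,0,0,0,0,0,-1],
  ],
)

```text
time: 6.05
tool_pos: [0.5532, 0.3008, 0.0631]
tool_rot: [0.014, 0.979, -0.071, 0.19]
contact_force: [1.0, -0.2, -1.2]
gripper_width: 0.497
grasp_force: 62.5
```

```bash
cat > look.py <<'E'
import sys
from h import *
n=sys.argv[1]; x,y,x2,y2=map(int,sys.argv[2:6])
def c(i,x,y,w=140): return cv2.resize(i[y:y+w*15//14,x:x+w],(400,428),interpolation=cv2.INTER_CUBIC)
cv2.imwrite(f"pics/{n}.png",np.hstack([c(manip.grab_frame("top")["img"],x,y),c(manip.grab_frame("scene")["img"],x2,y2)]))
E
python3 look.py b1 105 135 345 220; python3 go.py .5542 .2996 .051 -8.2 22
```

```text
t 6.2 shift [-0.43  0.19  1.3 ] turn [-0.07 -0.09 -0.04] shift after turn [-0.43  0.19  1.3 ] pos [0.5536 0.3016 0.0646] F [ 0.1  0.1 -0.7] w 0.497 g 62.505264580249786
```

View pics/b1.png

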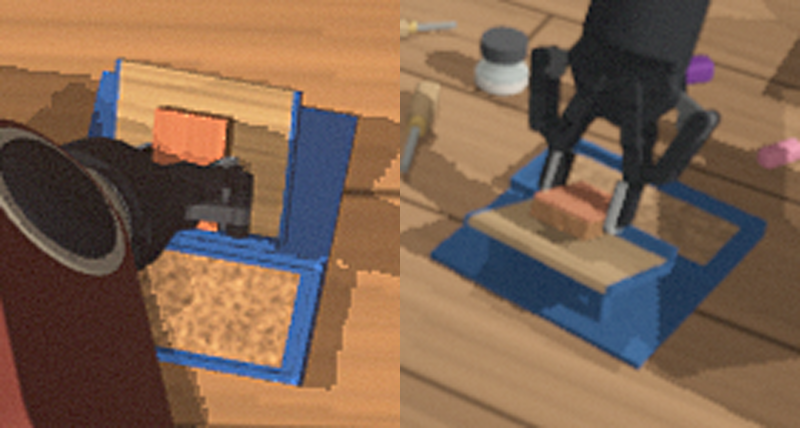

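Block hangs level with the board, centred at about scene (575,208), gripper clear of the stand. Now lower it.

Call:
move_arm(
  rows=[
    [-0.2,0.2,0.5,0,0,0,-1],
    [0,0,0.4,0,0,0,-1],
    [0,0,0.2,0,0,0,-1],
    [0,0,0,0,0,0,-1],
    [0,0,0,0,0,0,-1],
  ],
)

```text
time: 6.57
tool_pos: [0.5541, 0.299, 0.0518]
tool_rot: [0.014, 0.979, -0.07, 0.19]
contact_force: [-0.7, 0.1, -1.7]
gripper_width: 0.498
grasp_force: 62.5
```

```bash
python3 go.py .5542 .2996 .051 -8.2 22
```

```text
t 6.6 shift [-0.03 -0.06  0.08] turn [-0.    0.02  0.04] shift after turn [-0.03 -0.06  0.08] pos [0.5541 0.299  0.0518] F [-0.7  0.1 -1.7] w 0.498 g 62.52943843603134
```

Call:
move_arm(
  rows=[
    [0,0,0.1,0,0,0,-1],
    [0,0,0.1,0,0,0,-1],
    [0,0,0.05,0,0,0,-1],
    [0,0,0,0,0,0,-1],
  ],
)

```text
time: 6.9
tool_pos: [0.5556, 0.2995, 0.0516]
tool_rot: [0.013, 0.979, -0.07, 0.191]
contact_force: [-6.3, -0.6, 9.3]
gripper_width: 0.5
grasp_force: 63.8
```

Call:
move_arm(
  rows=[
    [0,0,0,0,0,0,0.15],
    [0,0,0,0,0,0,0.3],
    [0,0,0,0,0,0,0.4],
    [0,0,0,0,0,0,0.4],
    [0,0,0,0,0,0,0.4],
    [0,0,0,0,0,0,0.4],
    [0,0,-1,0,0,0,0.4],
    [0,0,-3,0,0,0,0.4],
    [0,0,-3.5,0,0,0,0.4],
    [0,0,-3.5,0,0,0,0.4],
    [0,0,0,0,-7,0,0.4],
    [0,0,0,0,-7,0,0.4],
    [0,0,0,0,-7,0,0.4],
    [0,0,0,0,-1,0,0.4],
    [0,0,0,0,0,-7,0.2],
    [0,0,0,0,0,-7,0.2],
    [0,0,0,0,0,-2.5,0.2],
    [0,0,0,0,0,0,0.2],
  ],
)

```text
time: 8.4
tool_pos: [0.5138, 0.3047, 0.1514]
tool_rot: [0.0, 0.997, 0.073, 0.0]
contact_force: [0.1, -0.2, 0.4]
gripper_width: 0.6
grasp_force: 0.0
```

```bash
python3 go.py .6313 .0015 .12 8.3
```

```text
t 8.4 shift [ 7.21 31.7   3.17] turn [ 0.05 -0.04  0.08] shift after turn [ 7.25 31.69  3.14] pos [0.5138 0.3047 0.1514] F [ 0.1 -0.2  0.4] w 0.6 g 0.0
```

Call:
move_arm(
  rows=[
    [0.8,3.5,0.3,0,0,0,0.2],
    [0.8,3.5,0.3,0,0,0,0.2],
    [0.8,3.5,0.3,0,0,0,0.2],
    [0.8,3.5,0.3,0,0,0,0.2],
    [0.8,3.5,0.3,0,0,0,0.2],
    [0.8,3.5,0.3,0,0,0,0.2],
    [0.8,3.5,0.3,0,0,0,0.2],
    [0.8,3.5,0.3,0,0,0,0.2],
    [0.8,3.7,0.3,0,0,0,0.2],
    [0,0,0,0,0,0,0.2],
    [0,0,0,0,0,0,0.2],
  ],
)

```text
time: 9.32
tool_pos: [0.6315, 0.0, 0.1243]
tool_rot: [0.0, 0.998, 0.071, -0.0]
contact_force: [-0.3, 0.8, -0.0]
gripper_width: 0.6
grasp_force: 0.0
```

```bash
python3 go.py .6313 .0015 .022 8.3; python3 look.py b2 105 135 345 220
```

```text
t 9.3 shift [ 0.   -0.15 10.23] turn [ 0.02  0.01 -0.2 ] shift after turn [ 0.   -0.15 10.23] pos [0.6315 0.     0.1243] F [-0.3  0.8 -0. ] w 0.6 g 0.0
```

View pics/b2.png

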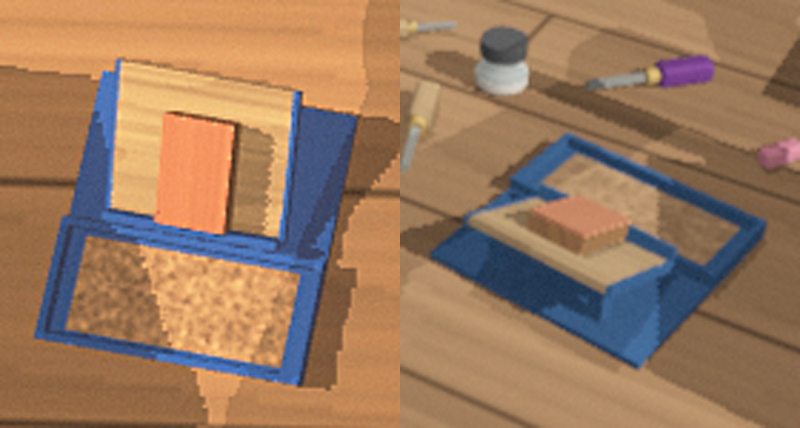

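Copper block lies on the blue board, from (165,112) to (225,235), square and against the lip. Now the red graver.

Call:
move_arm(
  rows=[
    [0,-0.1,3,0,0,0,0.2],
    [0,0,3,0,0,0,0.2],
    [0,0,2.2,0,0,0,0.2],
    [0,0,1.2,0,0,0,0.2],
    [0,0,0.6,0,0,0,0.2],
    [0,0,0,0,0,0,0.2],
    [0,0,0,0,0,0,0.2],
    [0,0,0,0,0,0,-1],
    [0,0,0,0,0,0,-1],
    [0,0,0,0,0,0,-1],
    [0,0,0,0,0,0,-1],
    [0,0,0,0,0,0,-1],
    [0,0,0,0,0,0,-1],
    [0,0,0,0,0,0,-1],
    [0,0,0,0,0,0,-1],
  ],
)

```text
time: 10.67
tool_pos: [0.6329, 0.0023, 0.0267]
tool_rot: [0.0, 0.997, 0.073, 0.002]
contact_force: [-0.8, 0.8, 5.0]
gripper_width: 0.213
grasp_force: 61.7
```

```bash
python3 go.py .6313 .0015 .022 8.3
```

```text
t 10.7 shift [-0.17  0.06  0.47] turn [ 0.04 -0.18  0.03] shift after turn [-0.17  0.06  0.47] pos [0.6329 0.0023 0.0267] F [-0.8  0.8  5. ] w 0.213 g 61.712197065353394
```

Call:
move_arm(
  rows=[
    [0,0,-1,0,0,0,-1],
    [0,0,-3,0,0,0,-1],
    [0,0,-3.5,0,0,0,-1],
    [0,0,-3.5,0,0,0,-1],
    [-1.3,-3.3,0,0,0,0,-1],
    [-1.3,-3.3,0,0,0,0,-1],
    [-1.3,-3.3,0,0,0,0,-1],
    [-1.3,-3.3,0,0,0,0,-1],
    [-1.3,-3.3,0,0,0,0,-1],
    [-1.3,-3.3,0,0,0,0,-1],
    [-1.3,-3.3,0,0,0,0,-1],
    [-1.3,-3.3,0,0,0,0,-1],
    [-1.3,-3.3,0,0,0,0,-1],
  ],
)

```text
time: 11.75
tool_pos: [0.4713, 0.2806, 0.1351]
tool_rot: [-0.0, 0.997, 0.073, 0.0]
contact_force: [0.3, -0.6, -0.2]
gripper_width: 0.215
grasp_force: 60.9
```

Call:
move_arm(
  rows=[
    [0,0,0,0,0,-7,-1],
    [0,0,0,0,0,-7,-1],
    [0,0,0,0,0,-7,-1],
    [0,0,0,0,0,-7,-1],
    [0,0,0,0,0,-7,-1],
    [0,0,0,0,0,-7,-1],
    [0,0,0,0,0,-7,-1],
    [0,0,0,0,0,-7,-1],
    [0,0,0,0,0,-7,-1],
    [0,0,0,0,0,-7,-1],
    [0,0,0,0,0,-3.5,-1],
    [0,0,0,0,0,0,-1],
    [0,0,0,0,0,0,-1],
  ],
)

```text
time: 12.83
tool_pos: [0.4724, 0.2793, 0.1348]
tool_rot: [0.0, 0.756, 0.654, -0.0]
contact_force: [0.5, -0.5, -0.3]
gripper_width: 0.215
grasp_force: 60.9
```

```bash
python3 go.py .4739 .2809 .034 81.8
```

```text
t 12.8 shift [ 0.18  0.12 10.08] turn [-0.01  0.01 -0.07] shift after turn [ 0.18  0.12 10.08] pos [0.4724 0.2793 0.1348] F [ 0.5 -0.5 -0.3] w 0.215 g 60.93124866485596
```

Call:
move_arm(
  rows=[
    [0.2,0.1,3,0,0,0,-1],
    [0,0,3,0,0,0,-1],
    [0,0,2,0,0,0,-1],
    [0,0,1.1,0,0,0,-1],
    [0,0,0.5,0,0,0,-1],
    [0,0,0.2,0,0,0,-1],
    [0,0,0,0,0,0,-1],
    [0,0,0,0,0,0,-1],
  ],
)

```text
time: 13.5
tool_pos: [0.475, 0.2817, 0.0383]
tool_rot: [0.0, 0.756, 0.655, 0.001]
contact_force: [0.4, 0.0, -0.7]
gripper_width: 0.211
grasp_force: 60.9
```

```bash
python3 go.py .4739 .2809 .034 81.8;python3 look.py b3 105 135 345 220
```

```text
t 13.5 shift [-0.1  -0.1   0.43] turn [ 0.13 -0.08  0.02] shift after turn [-0.1  -0.1   0.43] pos [0.475  0.2817 0.0383] F [ 0.4  0.  -0.7] w 0.211 g 60.927497148513794
```

View pics/b3.png

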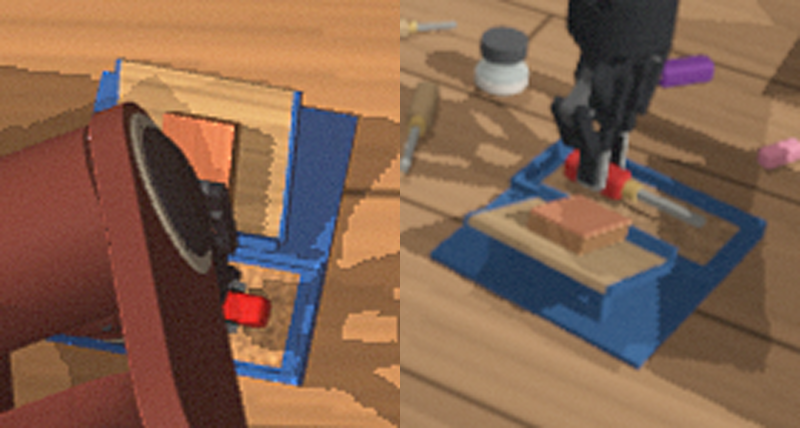

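Graver hangs inside the tray lengthwise: butt at top view (268,308), tip at scene (705,220). Lower it and release.

Call:
move_arm(
  rows=[
    [0,0,0.2,0,0,0,-1],
    [0,0,0.15,0,0,0,-1],
    [0,0,0,0,0,0,-1],
    [0,0,0,0,0,0,-1],
    [0,0,0,0,0,0,-0.45],
    [0,0,0,0,0,0,-0.3],
    [0,0,0,0,0,0,-0.3],
    [0,0,0,0,0,0,-0.3],
    [0,0,-0.5,0,0,0,-0.3],
    [0,0,-2,0,0,0,-0.3],
    [0,0,-3,0,0,0,-0.3],
    [0,0,-4,0,0,0,-0.3],
    [0,0,-1.5,0,0,0,-0.3],
    [0,0,0,0,0,0,0],
  ],
)

```text
time: 14.77
tool_pos: [0.4771, 0.2827, 0.1498]
tool_rot: [0.002, 0.756, 0.655, 0.005]
contact_force: [-0.0, 0.0, 0.3]
gripper_width: 0.477
grasp_force: 0.0
```

```bash
python3 go.py .6594 .1172 .14 6.6
```

```text
t 14.8 shift [-13.8   20.38   1.09] turn [ 0.24 -0.63 75.24] shift after turn [16.2  18.54  0.98] pos [0.4771 0.2827 0.1498] F [-0.   0.   0.3] w 0.477 g 0.0
```

Translate (7 rows), then turn +75 about z, opening the jaws.

Call:
move_arm(
  rows=[
    [-2,2.9,0,0,0,0,0.5],
    [-2,2.9,0,0,0,0,0.5],
    [-2,2.9,0.2,0,0,0,0.5],
    [-2,2.9,0.2,0,0,0,0.5],
    [-2,2.9,0.2,0,0,0,0.5],
    [-2,2.9,0.2,0,0,0,0.5],
    [-1.8,2.9,0.2,0,0,0,0.5],
    [0,0,0,0,0,7,0.6],
    [0,0,0,0,0,7,0.6],
    [0,0,0,0,0,7,0.6],
    [0,0,0,0,0,7,0.6],
    [0,0,0,0,0,7,0.6],
    [0,0,0,0,0,7,0.6],
    [0,0,0,0,0,7,0.6],
    [0,0,0,0,0,7,0.6],
    [0,0,0,0,0,7,0.6],
    [0,0,0,0,0,7,0.6],
    [0,0,0,0,0,5.2,0.6],
    [0,0,0,0,0,0,0.6],
    [0,0,0,0,0,0,0.6],
  ],
)

```text
time: 16.43
tool_pos: [0.6547, 0.1158, 0.1323]
tool_rot: [0.0, 0.998, 0.059, -0.001]
contact_force: [-0.4, 0.6, 0.4]
gripper_width: 0.803
grasp_force: 0.0
```

```bash
python3 go.py .6594 .1172 .024 6.6;python3 look.py b4 105 135 345 220
```

```text
t 16.4 shift [ 0.5  -0.08 10.83] turn [-0.    0.08  0.18] shift after turn [ 0.48 -0.09 10.83] pos [0.6547 0.1158 0.1323] F [-0.4  0.6  0.4] w 0.803 g 0.0
```

View pics/b4.png

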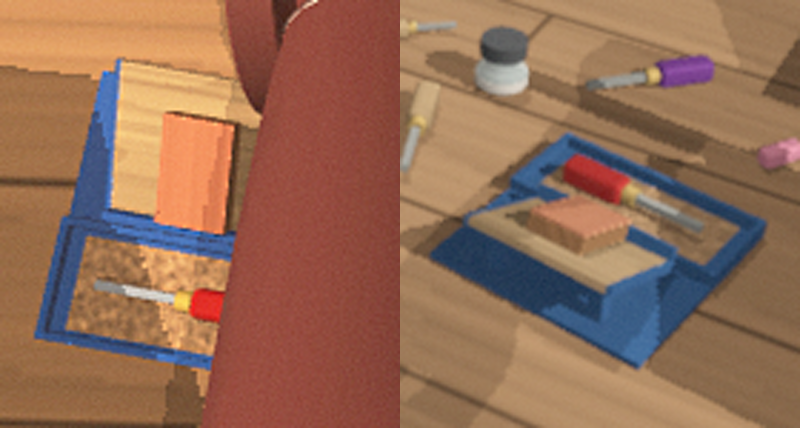

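The red graver lies lengthwise in the blue tray, blade tip (95,285) well inside. Next the zinc block.

Call:
move_arm(
  rows=[
    [0.3,0,3,0,0,0,0.6],
    [0,0,3,0,0,0,0.6],
    [0,0,2.4,0,0,0,0.6],
    [0,0,1.4,0,0,0,0.6],
    [0,0,0.7,0,0,0,0.6],
    [0,0,0.3,0,0,0,0.6],
    [0,0,0,0,0,0,0.6],
    [0,0,0,0,0,0,-1],
    [0,0,0,0,0,0,-1],
    [0,0,0,0,0,0,-1],
    [0,0,0,0,0,0,-1],
    [0,0,0,0,0,0,-1],
    [0,0,0,0,0,0,-1],
    [0,0,0,0,0,0,-1],
  ],
)

```text
time: 17.7
tool_pos: [0.66, 0.1163, 0.0278]
tool_rot: [-0.0, 0.998, 0.058, 0.002]
contact_force: [-0.3, 0.4, 6.2]
gripper_width: 0.487
grasp_force: 61.6
```

```bash
python3 go.py .6594 .1172 .024 6.6
```

```text
t 17.7 shift [-0.05 -0.1   0.38] turn [ 0.01 -0.24  0.05] shift after turn [-0.05 -0.1   0.38] pos [0.66   0.1163 0.0278] F [-0.3  0.4  6.2] w 0.487 g 61.63366913795471
```

Call:
move_arm(
  rows=[
    [0,0,-1,0,0,0,-1],
    [0,0,-3,0,0,0,-1],
    [0,0,-3.5,0,0,0,-1],
    [0,0,-3.5,0,0,0,-1],
    [-1.4,3.3,0,0,0,0,-1],
    [-1.4,3.3,0,0,0,0,-1],
    [-1.4,3.3,0,0,0,0,-1],
    [-1.4,3.3,0,0,0,0,-1],
    [-1.4,3.3,0,0,0,0,-1],
    [-1.4,3.3,0,0,0,0,-1],
    [-1.4,3.3,0,0,0,0,-1],
    [-1.4,3.3,0,0,0,0,-1],
    [-1.4,3.3,0,0,0,0,-1],
    [-1.4,3.3,0,0,0,0,-1],
    [-1.4,3.3,0,0,0,0,-1],
    [-1.4,3.3,0,0,0,0,-1],
  ],
)

```text
time: 19.03
tool_pos: [0.5359, -0.2979, 0.1352]
tool_rot: [-0.0, 0.998, 0.058, -0.0]
contact_force: [0.6, 0.7, -2.5]
gripper_width: 0.493
grasp_force: 61.5
```

Call:
move_arm(
  rows=[
    [0,0,0,0,0,7,-1],
    [0,0,0,0,0,7,-1],
    [0,0,0,0,0,7,-1],
    [0,0,0,0,0,1.2,-1],
    [0,0,0,0,7,0,-1],
    [0,0,0,0,7,0,-1],
    [0,0,0,0,7,0,-1],
    [0,0,0,0,1,0,-1],
    [0,0,0,0,0,0,-1],
    [0,0,0,0,0,0,-1],
  ],
)

```text
time: 19.87
tool_pos: [0.5373, -0.2967, 0.1358]
tool_rot: [0.026, 0.973, -0.132, 0.188]
contact_force: [0.1, -0.6, -2.2]
gripper_width: 0.49
grasp_force: 61.6
```

```bash
python3 go.py .5368 -.2971 .0578 -15.5 22
```

```text
t 19.9 shift [-2.95  0.04  7.22] turn [0.04 0.07 0.01] shift after turn [-2.96  0.05  7.22] pos [ 0.5373 -0.2967  0.1358] F [ 0.1 -0.6 -2.2] w 0.49 g 61.62089914083481
```

Call:
move_arm(
  rows=[
    [-2.9,0,0,0,0,0,-1],
    [0,0,3,0,0,0,-1],
    [0,0,2,0,0,0,-1],
    [0,0,1,0,0,0,-1],
    [0,0,0,0,0,0,-1],
    [0,0,0,0,0,0,-1],
  ],
)

```text
time: 20.37
tool_pos: [0.5339, -0.2958, 0.069]
tool_rot: [0.026, 0.973, -0.132, 0.189]
contact_force: [-0.1, 0.7, -1.3]
gripper_width: 0.493
grasp_force: 61.6
```

```bash
python3 look.py y1 430 160 140 150; python3 go.py .5368 -.2971 .0578 -15.5 22
```

```text
t 20.5 shift [-0.21  0.01  1.27] turn [ 0.07 -0.11 -0.  ] shift after turn [-0.21  0.01  1.27] pos [ 0.5341 -0.2962  0.0704] F [-0.2  0.6 -2. ] w 0.491 g 61.63559049367905
```

View pics/y1.png

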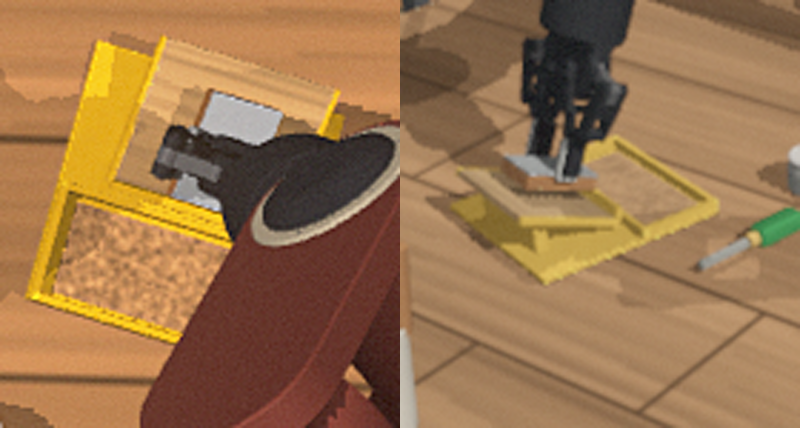

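The zinc block is over the yellow board at about (240,140), square to it. Lower it.

Call:
move_arm(
  rows=[
    [-0.1,0,0.5,0,0,0,-1],
    [0,0,0.4,0,0,0,-1],
    [0,0,0.2,0,0,0,-1],
    [0,0,0,0,0,0,-1],
    [0,0,0,0,0,0,-1],
  ],
)

```text
time: 20.88
tool_pos: [0.5359, -0.2962, 0.058]
tool_rot: [0.026, 0.973, -0.133, 0.189]
contact_force: [-0.4, 0.0, -2.8]
gripper_width: 0.491
grasp_force: 61.7
```

Call:
move_arm(
  rows=[
    [0,0,0.1,0,0,0,-1],
    [0,0,0.1,0,0,0,-1],
    [0,0,0,0,0,0,-1],
  ],
)

```text
time: 21.13
tool_pos: [0.537, -0.2969, 0.0579]
tool_rot: [0.026, 0.973, -0.133, 0.189]
contact_force: [-6.4, 3.4, 7.5]
gripper_width: 0.493
grasp_force: 62.9
```

Contact; release and retreat.

Call:
move_arm(
  rows=[
    [0,0,0,0,0,0,0.15],
    [0,0,0,0,0,0,0.3],
    [0,0,0,0,0,0,0.4],
    [0,0,0,0,0,0,0.4],
    [0,0,0,0,0,0,0.4],
    [0,0,0,0,0,0,0.4],
    [0,0,-1,0,0,0,0.4],
    [0,0,-3,0,0,0,0.4],
    [0,0,-3.5,0,0,0,0.4],
    [0,0,-3.5,0,0,0,0.4],
    [0,0,0,0,-7,0,0.4],
    [0,0,0,0,-7,0,0.4],
    [0,0,0,0,-7,0,0.4],
    [0,0,0,0,-1,0,0.4],
    [0,0,0,0,0,-7,0.2],
    [0,0,0,0,0,-7,0.2],
    [0,0,0,0,0,-7,0.2],
    [0,0,0,0,0,-7,0.2],
    [0,0,0,0,0,-5.5,0.2],
    [0,0,0,0,0,0,0.2],
  ],
)

```text
time: 22.8
tool_pos: [0.4964, -0.2851, 0.158]
tool_rot: [-0.0, 0.988, 0.157, 0.0]
contact_force: [0.3, 0.9, -0.1]
gripper_width: 0.602
grasp_force: 0.0
```

```bash
python3 go.py .4499 .1199 .12 18
```

```text
t 22.8 shift [  8.1  -39.95   3.8 ] turn [ 0.01 -0.05  0.02] shift after turn [  8.09 -39.96   3.8 ] pos [ 0.4964 -0.2851  0.158 ] F [ 0.3  0.9 -0.1] w 0.602 g 0.0
```

Call:
move_arm(
  rows=[
    [0.7,-3.3,0,0,0,0,0.2],
    [0.7,-3.3,0,0,0,0,0.2],
    [0.7,-3.3,0,0,0,0,0.2],
    [0.7,-3.3,0,0,0,0,0.2],
    [0.7,-3.3,0,0,0,0,0.2],
    [0.7,-3.3,0,0,0,0,0.2],
    [0.7,-3.3,0,0,0,0,0.2],
    [0.7,-3.3,0.6,0,0,0,0.2],
    [0.7,-3.3,0.8,0,0,0,0.2],
    [0.7,-3.3,0.8,0,0,0,0.2],
    [0.6,-3.4,0.8,0,0,0,0.2],
    [0.5,-3.4,0.8,0,0,0,0.2],
    [0,0,0,0,0,0,0.2],
    [0,0,0,0,0,0,0.2],
  ],
)

```text
time: 23.97
tool_pos: [0.4502, 0.1195, 0.1194]
tool_rot: [-0.0, 0.988, 0.157, -0.0]
contact_force: [-0.5, -1.1, 1.1]
gripper_width: 0.597
grasp_force: 0.0
```

```bash
python3 go.py .4499 .1199 .024 18;python3 look.py y2 430 160 140 150
```

```text
t 24.0 shift [-0.01 -0.05  9.54] turn [-0.02  0.04  0.02] shift after turn [-0.02 -0.05  9.54] pos [0.4502 0.1195 0.1194] F [-0.5 -1.1  1.1] w 0.597 g 0.0
```

View pics/y2.png

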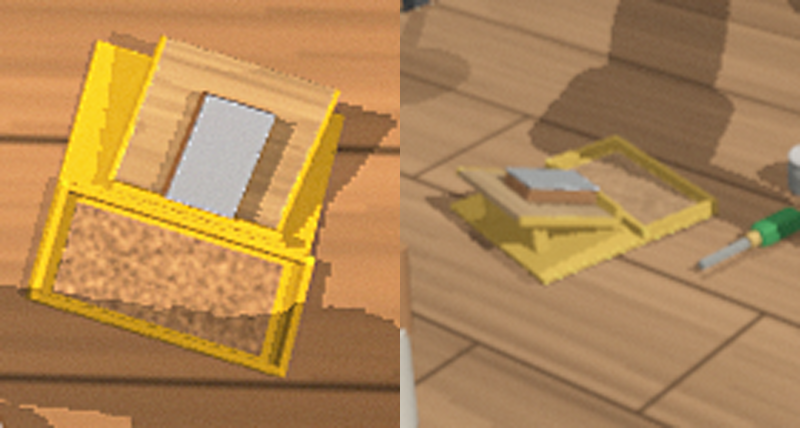

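The zinc block sits on the yellow board against the lip, face (205,95)–(238,218). Now the wood graver.

Call:
move_arm(
  rows=[
    [0,0,3,0,0,0,0.2],
    [0,0,3,0,0,0,0.2],
    [0,0,2,0,0,0,0.2],
    [0,0,1,0,0,0,0.2],
    [0,0,0.5,0,0,0,0.2],
    [0,0,0,0,0,0,0.2],
    [0,0,0,0,0,0,0.2],
    [0,0,0,0,0,0,-1],
    [0,0,0,0,0,0,-1],
    [0,0,0,0,0,0,-1],
    [0,0,0,0,0,0,-1],
    [0,0,0,0,0,0,-1],
    [0,0,0,0,0,0,-1],
    [0,0,0,0,0,0,-1],
    [0,0,0,0,0,0,-1],
  ],
)

```text
time: 25.32
tool_pos: [0.4528, 0.1183, 0.0268]
tool_rot: [0.0, 0.988, 0.156, 0.001]
contact_force: [-0.9, 0.3, 7.0]
gripper_width: 0.213
grasp_force: 60.9
```

```bash
python3 go.py .4499 .1199 .024 18
```

```text
t 25.3 shift [-0.23 -0.24  0.28] turn [ 0.04 -0.15 -0.05] shift after turn [-0.23 -0.24  0.28] pos [0.4528 0.1183 0.0268] F [-0.9  0.3  7. ] w 0.213 g 60.87470769882202
```

Call:
move_arm(
  rows=[
    [0,0,-1,0,0,0,-1],
    [0,0,-3,0,0,0,-1],
    [0,0,-3.5,0,0,0,-1],
    [0,0,-3.5,0,0,0,-1],
    [-1.1,3.4,0,0,0,0,-1],
    [-1.1,3.4,0,0,0,0,-1],
    [-1.1,3.4,0,0,0,0,-1],
    [-1.1,3.4,0,0,0,0,-1],
    [-1.1,3.4,0,0,0,0,-1],
    [-1.1,3.4,0,0,0,0,-1],
    [-1.1,3.4,0,0,0,0,-1],
    [-1.1,3.4,0,0,0,0,-1],
    [-1.1,3.4,0,0,0,0,-1],
    [-1.1,3.4,0,0,0,0,-1],
    [-1,3.1,0,0,0,0,-1],
    [-1,3.1,0,0,0,0,-1],
  ],
)

```text
time: 26.65
tool_pos: [0.451, -0.3059, 0.1355]
tool_rot: [-0.0, 0.988, 0.156, 0.0]
contact_force: [0.9, 0.8, -0.9]
gripper_width: 0.215
grasp_force: 60.1
```

Call:
move_arm(
  rows=[
    [0,0,0,0,0,-7,-1],
    [0,0,0,0,0,-7,-1],
    [0,0,0,0,0,-7,-1],
    [0,0,0,0,0,-7,-1],
    [0,0,0,0,0,-7,-1],
    [0,0,0,0,0,-7,-1],
    [0,0,0,0,0,-7,-1],
    [0,0,0,0,0,-7,-1],
    [0,0,0,0,0,-0.5,-1],
    [0,0,0,0,0,0,-1],
    [0,0,0,0,0,0,-1],
  ],
)

```text
time: 27.57
tool_pos: [0.4515, -0.3042, 0.1353]
tool_rot: [-0.0, 0.797, 0.604, -0.0]
contact_force: [0.2, -0.6, -0.7]
gripper_width: 0.213
grasp_force: 60.0
```

```bash
python3 go.py .4548 -.3044 .0345 74.5
```

```text
t 27.6 shift [ 0.07  0.33 10.08] turn [-0.01 -0.   -0.2 ] shift after turn [ 0.06  0.33 10.08] pos [ 0.4515 -0.3042  0.1353] F [ 0.2 -0.6 -0.7] w 0.213 g 60.04372000694275
```

Call:
move_arm(
  rows=[
    [0.1,0.3,3,0,0,0,-1],
    [0,0,3,0,0,0,-1],
    [0,0,2,0,0,0,-1],
    [0,0,1.1,0,0,0,-1],
    [0,0,0.5,0,0,0,-1],
    [0,0,0.2,0,0,0,-1],
    [0,0,0,0,0,0,-1],
    [0,0,0,0,0,0,-1],
  ],
)

```text
time: 28.23
tool_pos: [0.4557, -0.305, 0.0388]
tool_rot: [0.001, 0.796, 0.605, 0.0]
contact_force: [0.7, -0.4, 0.1]
gripper_width: 0.217
grasp_force: 60.0
```

```bash
python3 go.py .4548 -.3044 .0345 74.5;python3 look.py y3 430 160 140 150
```

```text
t 28.2 shift [ 0.03 -0.1   0.43] turn [ 0.14  0.07 -0.08] shift after turn [ 0.03 -0.1   0.43] pos [ 0.4557 -0.305   0.0388] F [ 0.7 -0.4  0.1] w 0.217 g 60.04874110221863
```

View pics/y3.png

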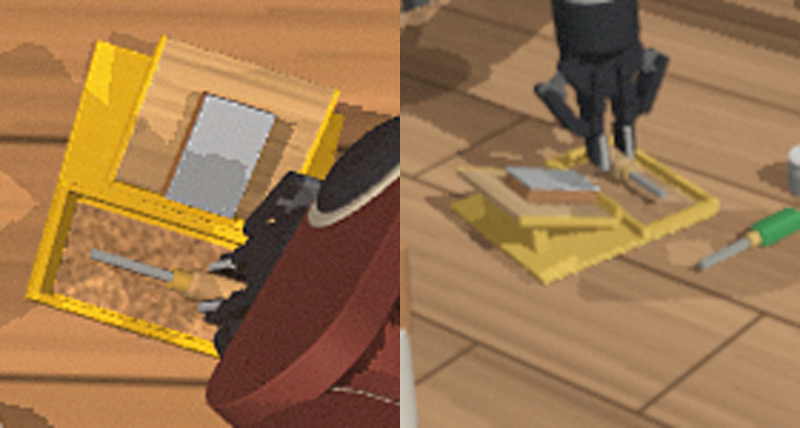

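The graver is inside the yellow tray lengthwise, tip at (93,255), clear of the walls. Lower it, release and withdraw.

Call:
move_arm(
  rows=[
    [0,0,0.2,0,0,0,-1],
    [0,0,0.15,0,0,0,-1],
    [0,0,0,0,0,0,-1],
    [0,0,0,0,0,0,-1],
    [0,0,0,0,0,0,-0.45],
    [0,0,0,0,0,0,-0.3],
    [0,0,0,0,0,0,-0.3],
    [0,0,0,0,0,0,-0.3],
    [0,0,-0.5,0,0,0,-0.3],
    [0,0,-2,0,0,0,-0.3],
    [0,0,-3,0,0,0,-0.3],
    [0,0,-4,0,0,0,-0.3],
    [0,0,-4,0,0,0,-0.3],
    [0,0,-4,0,0,0,-0.3],
  ],
)

```text
time: 29.5
tool_pos: [0.4543, -0.3038, 0.2107]
tool_rot: [-0.0, 0.796, 0.605, -0.0]
contact_force: [1.2, -1.4, 0.4]
gripper_width: 0.351
grasp_force: 0.0
```

Call:
move_arm(
  rows=[
    [-4,0,0,0,0,0,0],
    [-4,0,0,0,0,0,0],
    [-4,0,0,0,0,0,0],
    [-4,0,0,0,0,0,0],
    [-4,0,0,0,0,0,0],
    [-4,0,0,0,0,0,0],
    [-4,0,0,0,0,0,0],
    [0,0,0,0,0,0,0],
    [0,0,0,0,0,0,0],
  ],
)

```text
time: 30.25
tool_pos: [0.3784, -0.5756, 0.2084]
tool_rot: [-0.0, 0.797, 0.604, 0.0]
contact_force: [0.3, -0.4, 0.2]
gripper_width: 0.501
grasp_force: 0.0
```

```bash
cat > chk.py <<'E'
from h import *
t=manip.grab_frame("top");s=manip.grab_frame("scene");T=t["img"]
cv2.imwrite("pics/fin.png",T)
def c(i,x,y): return cv2.resize(i[y:y+112,x:x+150],(400,300),interpolation=cv2.INTER_CUBIC)
S=s["img"];cv2.imwrite("pics/fin.png",np.vstack([np.hstack([c(T,100,150),c(T,425,165)]),np.hstack([c(S,345,250),c(S,145,185)])]))
for n,lo,hi,(x0,x1,y0,y1),o,th in [("cop",(5,140,190),(11,255,255),(140,200,160,230),(.5277,.3034),-8.23),("zinc",(0,0,100),(179,40,255),(475,535,180,245),(.5108,-.2899),-15.53)]:
    m=mask(T,lo,hi);w=np.zeros_like(m);w[y0:y1,x0:x1]=m[y0:y1,x0:x1]
    k=max(cv2.findContours(w,0,1)[0],key=cv2.contourArea)[:,0]
    # cast onto the block's top plane: board plane raised 16 mm; board frame coordinates
    a,b=np.radians(th),np.radians(22);F=np.array([[np.cos(a),-np.sin(a),0],[np.sin(a),np.cos(a),0],[0,0,1.]])@np.array([[np.cos(b),0,-np.sin(b)],[0,1,0],[np.sin(b),0,np.cos(b)]])
    O=np.array([*o,.016])+np.array([np.cos(a),np.sin(a),0])*.001
    cc=-t["R"].T@t["t"];d=np.c_[k,np.ones(len(k))]@np.linalg.inv(t["mtx"]).T@t["R"]
    cb=F.T@(cc-O);db=d@F;P=(cb+db*((.016-cb[2])/db[:,2])[:,None])[:,:2]*1000
    print(n,[np.round(v,1) for v in cv2.minAreaRect(P.astype(np.float32))],"x range",P[:,0].min().round(1),P[:,0].max().round(1))
st=manip.state();print(st["time"],st["tool_pos"])
E
python3 chk.py
```

```text
cop [array([35.6,  0.7]), array([43.8, 69.1]), np.float64(89.7)] x range 1.1 70.2
zinc [array([37.1,  1.1]), array([44.4, 69.2]), np.float64(89.9)] x range 2.4 71.7
30.35 [ 0.37971385 -0.57339654  0.20868045]
```

View pics/fin.png

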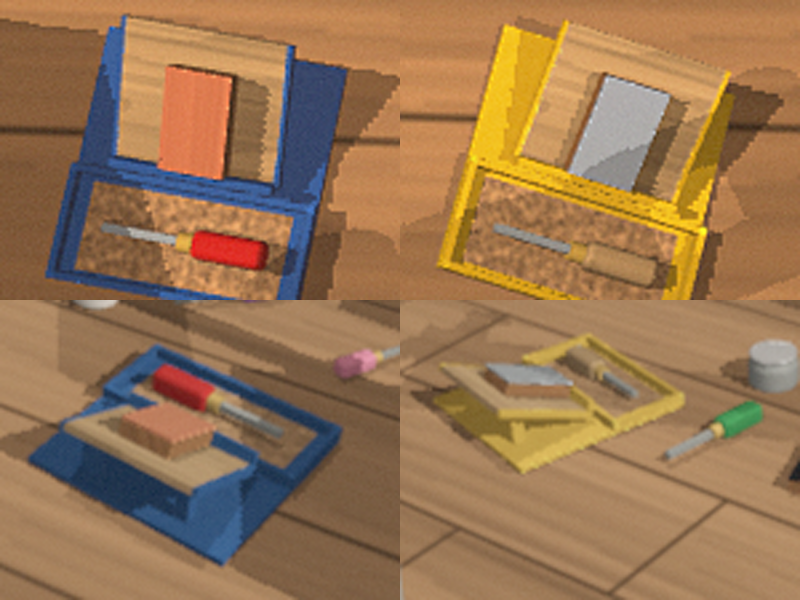

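Everything is in place in both views. One last numeric check that the zinc block reaches the lip: I'll measure the lip foot directly next to each block.

```bash
cat > lip.py <<'E'
from h import *
N=8; ims=[manip.grab_frame("top") for _ in range(N)]; t=ims[0]; T=np.mean([f["img"] for f in ims],0).astype(np.float32)
for n,o,th in [("blue",(.5277,.3034),-8.23),("yellow",(.5108,-.2899),-15.53)]:
    a,b=np.radians(th),np.radians(22);F=np.array([[np.cos(a),-np.sin(a),0],[np.sin(a),np.cos(a),0],[0,0,1.]])@np.array([[np.cos(b),0,-np.sin(b)],[0,1,0],[np.sin(b),0,np.cos(b)]])
    O=np.array([*o,.016])+np.array([np.cos(a),np.sin(a),0])*.001
    def prof(ys,z,xs):
        X,Y=np.meshgrid(xs,ys);P=np.c_[X.ravel(),Y.ravel(),np.full(X.size,z)]@F.T+O
        q=(P@t["R"].T+t["t"])@t["mtx"].T;q=(q[:,:2]/q[:,2:]).astype(np.float32)
        v=cv2.remap(T,q[:,0].reshape(X.shape),q[:,1].reshape(X.shape),1).mean(0); return v
    xs=np.arange(-8,14,1)/1000
    for k,ys,z in [("foot+y",np.arange(30,48,2)/1000,0),("foot-y",np.arange(-48,-34,2)/1000,0),("block",np.arange(-14,16,2)/1000,.016)]:
        v=prof(ys,z,xs); print(n,k,[(int(x*1000),*map(int,c)) for x,c in zip(np.round(xs,3),v)][::1])
    print(n,"back",[(x,*map(int,c)) for x,c in zip(range(86,102),prof(np.arange(-40,42,2)/1000,0,np.arange(86,102)/1000))])
E
python3 lip.py
```

```text
blue foot+y [(-8, 133, 84, 58), (-7, 145, 91, 60), (-6, 148, 93, 60), (-5, 151, 94, 60), (-4, 150, 93, 61), (-3, 134, 84, 58), (-2, 106, 66, 49), (-1, 87, 59, 50), (0, 82, 77, 83), (1, 84, 110, 139), (2, 88, 135, 181), (3, 92, 145, 195), (4, 95, 149, 200), (5, 96, 150, 200), (6, 96, 149, 199), (7, 95, 149, 198), (8, 95, 148, 198), (9, 95, 148, 198), (10, 95, 148, 198), (11, 95, 148, 197), (12, 96, 148, 198), (13, 97, 150, 199)]
blue foot-y [(-8, 144, 92, 61), (-7, 151, 96, 62), (-6, 154, 98, 63), (-5, 157, 99, 64), (-4, 148, 94, 61), (-3, 125, 78, 53), (-2, 100, 63, 46), (-1, 82, 60, 54), (0, 74, 81, 95), (1, 74, 108, 144), (2, 77, 121, 163), (3, 77, 122, 164), (4, 77, 122, 163), (5, 81, 125, 166), (6, 85, 130, 174), (7, 88, 136, 181), (8, 87, 134, 179), (9, 85, 132, 176), (10, 85, 132, 176), (11, 86, 134, 179), (12, 88, 136, 182), (13, 86, 133, 177)]
blue block [(-8, 156, 98, 63), (-7, 152, 96, 62), (-6, 136, 87, 59), (-5, 123, 79, 57), (-4, 128, 81, 56), (-3, 143, 89, 56), (-2, 152, 92, 51), (-1, 142, 88, 55), (0, 118, 94, 103), (1, 94, 111, 181), (2, 80, 121, 222), (3, 76, 123, 22
[... 1512 characters left out ...]
), (-4, 28, 145, 196), (-3, 27, 147, 200), (-2, 26, 156, 212), (-1, 23, 160, 219), (0, 21, 157, 216), (1, 43, 143, 189), (2, 97, 136, 159), (3, 136, 139, 145), (4, 143, 140, 141), (5, 142, 141, 142), (6, 140, 141, 143), (7, 139, 141, 143), (8, 139, 141, 144), (9, 139, 141, 144), (10, 139, 141, 144), (11, 139, 141, 144), (12, 140, 142, 145), (13, 141, 144, 146)]
yellow back [(86, 90, 140, 187), (87, 93, 146, 194), (88, 98, 153, 204), (89, 101, 158, 210), (90, 101, 158, 210), (91, 99, 154, 205), (92, 95, 149, 198), (93, 94, 146, 195), (94, 95, 149, 197), (95, 97, 152, 201), (96, 92, 144, 193), (97, 83, 132, 183), (98, 80, 127, 181), (99, 79, 127, 183), (100, 80, 127, 184), (101, 80, 128, 185)]
```

Block edges coincide with the lip feet: 0.7 against 0.5 mm on blue, and 1.7 against 1.8 mm on yellow. Handing in.

```bash
python3 -c "
from plant import manip
print(manip.job_done())"
```

```text
the job is handed in; nothing more can be done
None
```

Both kits are made up and handed in at about 31 s: each block square against its lip, each graver lengthwise inside its tray, and I did not handle the black block or green graver.

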